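Close the specimen jar, draw it from the rack and hold it on its side

ROBOT

A 7-joint arm with a two-finger parallel gripper is mounted at the origin on the work surface. World frame = base frame: x ahead of the robot, y to its left, z up, the work surface at z = 0. Lengths are in m, angles in rad, forces in N, time in s.
With the tool pointing down it reaches from about 0.425 to 0.95 m from the base axis. Payload 4.7 kg.
Tool frame: the origin (TCP) lies midway between the tips of the shut fingers; the grasp point (between the pads) lies 19 mm behind it (arm.grip_depth is the x of the grasp point in the tool frame, in m); x points along the fingers, y is the direction in which the jaws open and shut, and the axes are right-handed (so a half turn about x gives the same grasp; the last joint's range is limited). The gripper opens to 87 mm and grips with 3 to 60 N. Pads are 19 mm wide; open, the fingers measure 117 mm over their backs; the gripper's body (75 mm by 190 mm) begins 51 mm behind the grasp point.
Start: joints at [1.289, 0.469, -0.049, 1.532, 0.024, 1.141, -0.082], TCP at [0.169, -0.654, 0.223] pointing down, gripper open.
Joint ranges: [-2.59, 2.59], [-0.33, 1.99], [-1.39, 1.29], [0.1, 2.45], [-1.04, 4.18], [0.21, 1.99], [-2.66, 2.66]. Speed limits (rad/s): [2.57, 2.57, 3.14, 3.14, 3.14, 3.14, 3.14].

INTERFACE

Orientations are given as a rotation vector (axis times angle).
In Python, from station import arm gives the robot as it stands. Calls block until the motion is done:
- arm.goto(position, orientation): joint-space move of the TCP to a pose.
- arm.move_l(position, attitude=None, vel=0.15, force_limit=None): straight line of the TCP; attitude=None keeps the orientation; vel is the mean speed in m/s. With force_limit (N) it stops when the force on the tool has changed by that much, and returns True; else False.
- arm.move_joints(angles): joint-space move.
- arm.move_gripper(opening): finger opening in m; the grip force is fixed at half the most; returns when the fingers have stopped.
- arm.wait(seconds).
- arm.inverse_kinematics(position, orientation): joint angles nearest the present ones, or None.
- arm.snapshot(name): name is "scene" or "side" or "wrist"; returns the picture (400x640x3 uint8, red, green, blue); there is no depth.
- arm.camera_info(name): a dict with "intrinsics" (3x3 intrinsics, pixels), "extrinsics" (4x4, takes a point from world to camera coordinates); the wrist camera has in their place "tool_from_camera" (4x4, takes a point from camera to tool coordinates, whose origin is the TCP and whose axes are the tool frame's). Camera axes: x right, y up, looking along -z (the intrinsics and any distortion apply to the point x, -y, -z); pixel columns grow to the right and rows downward; lengths in m; the calibration is good to about 2 mm. A picture is of the moment at which its call begins: read the wrist's pose just before it. camera_info takes no time and is no camera call.
A pose or a line that the arm cannot do raises arm.MotionError and nothing moves.
- arm.hand_in(): hands the job in, once; it reports no verdict.
Readings, each from a call of its own:
- arm.read_clock(): time.
- arm.read_qpos(): joint angles.
- arm.read_qvel(): joint speeds.
- arm.read_joint_torque(): joint torques, N m.
- arm.read_ee_pos(): TCP position.
- arm.read_eef_rot(): TCP orientation.
- arm.read_force(): force on the tool from outside, world axes, zero at the start.
- arm.read_moment(): the same for the moment, N m.
- arm.read_finger_gap(): finger opening in m.
Only numpy, scipy, OpenCV 4.12 (cv2) and the standard library are available. Lean on these libraries where they do the work, as an engineer would, in place of code of your own. Each camera call takes 0.05 s, during which the arm holds its last target.

TASK

The lid of the tall specimen jar standing in the black rack is only resting loosely on it: while the jar stands in the rack, press the lid down until it is fully home. Then draw the jar up out of the rack, turn it onto its side so that it lies roughly level and its base can be looked at, and finish still holding it like that in the gripper, still, about 20 cm above the bench, with the lid fully on. Do not disturb the other things on the bench and in the rack.

Things in the scene. Friction and masses are not known exactly. Their poses are not given: they have to be found in the camera images.
- jar: Specimen jar: clear plastic cylinder 44 mm in diameter, 110 mm tall without lid, 130 to 220 g, two thin white bands, grey specimen in the bottom. It stands in a socket of the rack, base 8 mm above the bench; 68 mm of it show above the rack. The tallest thing there, the only one with a wide white lid. Origin: centre of its underside; z along its axis, base to lid.
- jar_mid (a point): Point on the jar's axis, 60 mm above its underside (about its middle).
- lid (a joint): Travel of the jar's push-on lid along its axis: 0 m = loose, 9 mm proud; 0.009 m = fully home. Slides stiffly (about 6 N, no spring), stays where left, stops hard at home, cannot come off. White disc 49 mm in diameter, 18 mm tall; lower edge 104 mm above the jar's underside when loose, 95 mm when home.
- lid_top (a point): Centre of the lid's flat top: 122 mm above the jar's underside when loose, 113 mm when home.
- rack: Black block fixed to the bench, 80 mm (x) by 300 mm (y) by 50 mm tall, with three sockets 47 mm in diameter, 42 mm deep, in a row along its y axis, 95 mm apart, the middle one at its centre. The jar, the pot and the objective stand in them in any order. Origin: centre of the underside, on the bench.
- pot: Leave alone: plain steel cylinder 44 mm in diameter, 58 mm tall, in a socket of the rack (16 mm show). Origin: centre of its underside.
- objective: Leave alone: steel microscope objective, stepped, 44 mm in diameter at the foot and narrowing towards the top, 78 mm tall, in a socket of the rack (36 mm show). Origin: centre of its underside.
- dish: Leave alone: clear shallow dish 88 mm in diameter, 14 mm tall, on the bench on the robot's side of the rack. Origin: centre of its underside.
- lens_case: Leave alone: black cylinder 38 mm in diameter, 46 mm tall, on the bench beyond the rack. Origin: centre of its underside.
- bottle: Leave alone: amber bottle 52 mm in diameter, 100 mm tall, on the bench to the left. Origin: centre of its underside.
- slide_box: Leave alone: grey slide box, 100 by 180 by 34 mm, with a pale label on top, on the bench to the right. Origin: centre of its underside.
- driver: Leave alone: screwdriver 160 mm long, lying on the bench to the left. Origin: the middle of its length, on its underside.
Not all that is in view belongs to the job. Of the things that look like the jar, the largest one is meant.

How it is judged:
By the outcome, as a careful person would: the job done as asked, in the order asked, and still so for the second after the job is handed in, while the arm keeps its last pose, push and grip.
It also fails if it takes over 48 s, if anything falls off the work surface, if the arm or the gripper's body presses on something with over 40 N, if the wrist force passes 120 N, or if a joint passes its speed limit or range.

## Working session

There is one attempt and no reset: what is moved stays moved. The work goes in short steps, each a Python script; the robot and the scene stay as the last script left them, time stands still between calls to the robot, and variables do not carry over. Pictures are saved under pics/ and viewed, and the job is handed in when it is done.

```bash
ls; mkdir -p pics
python3 - <<'E'
from station import arm
import cv2
for n in ["scene","side","wrist"]:
    im=arm.snapshot(n); cv2.imwrite(f"pics/{n}0.png",im[:,:,::-1])
    print(n,arm.camera_info(n))
print(arm.read_clock(),arm.read_ee_pos(),arm.read_eef_rot(),arm.grip_depth,arm.read_finger_gap())
E
```

```text
pics
scene {'intrinsics': array([[409.27796258,   0.        , 318.29975339],
       [  0.        , 409.27796258, 200.39443337],
       [  0.        ,   0.        ,   1.        ]]), 'extrinsics': array([[ 3.94511011e-01,  9.18891006e-01, -6.16498564e-04,
        -1.55745668e-01],
       [-6.25558202e-01,  2.69064630e-01,  7.32312202e-01,
         2.89284116e-01],
       [ 6.73080974e-01, -2.88519572e-01,  6.80968765e-01,
        -1.65080563e+00],
       [ 0.00000000e+00,  0.00000000e+00,  0.00000000e+00,
         1.00000000e+00]])}
side {'intrinsics': array([[483.87838688,   0.        , 315.69002411],
       [  0.        , 483.87838688, 207.83646279],
       [  0.        ,   0.        ,   1.        ]]), 'extrinsics': array([[-0.86889487, -0.49483797,  0.01253374,  0.46018434],
       [ 0.36769022, -0.62826764,  0.68562649, -0.29809061],
       [-0.33139948,  0.60034587,  0.72784561, -1.29533178],
       [ 0.        ,  0.        ,  0.        ,  1.        ]])}
wrist {'intrinsics': array([[343.13565074,   0.        , 325.03302168],
       [  0.        , 343.13565074, 199.60107352],
       [  0.        ,   0.        ,   1.        ]]), 'tool_from_camera': array([[-2.85745532e-04,  2.40581853e-01, -9.70628812e-01,
        -1.62038062e-01],
       [ 9.99999918e-01,  3.47799021e-04, -2.08186047e-04,
        -3.13299057e-04],
       [ 2.87497966e-04, -9.70628792e-01, -2.40581933e-01,
        -6.45197317e-02],
       [ 0.00000000e+00,  0.00000000e+00,  0.00000000e+00,
         1.00000000e+00]])}
0.15 [ 0.16872943 -0.65309381  0.22175357] [ 2.08719728  0.2668175  -2.08769132] -0.0187 0.08694902471034686
```

View pics/scene0.png

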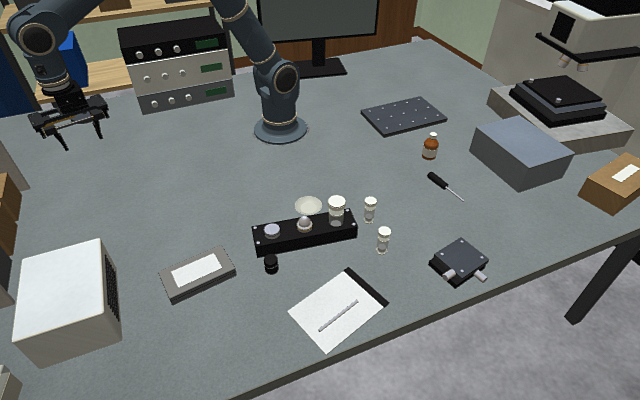

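View pics/side0.png

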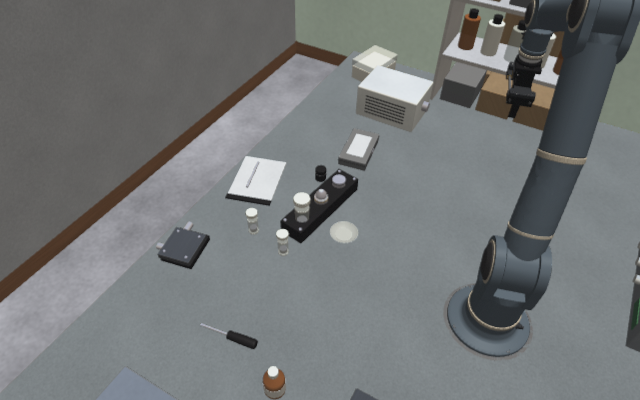

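View pics/wrist0.png

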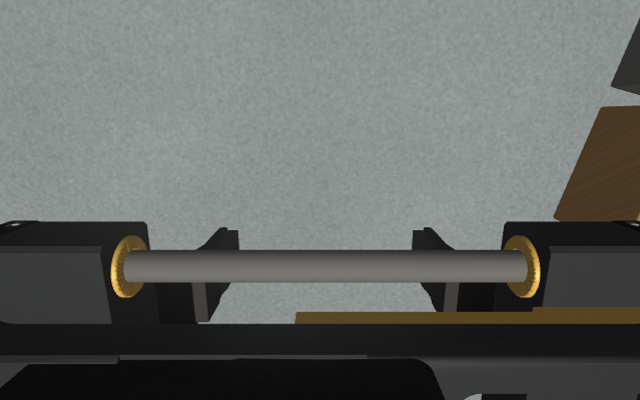

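Three things could be taken for the jar. The one in the rack is at scene (336,208) / side (302,205). The two smaller free-standing vials are at scene (370,210) and (384,240) / side (283,242) and (252,221). I choose the largest, the one in the rack, and check it in a close crop.

```bash
cat > h.py <<'E'
import numpy as np, cv2
from station import arm
def ray(info,u,v):
    K=info['intrinsics'];E=info['extrinsics']
    d=np.array([(u-K[0,2])/K[0,0],-(v-K[1,2])/K[1,1],-1.])
    R=E[:3,:3];t=E[:3,3]
    return -R.T@t, R.T@d/np.linalg.norm(d)
def plane(info,u,v,z):
    o,d=ray(info,u,v); return o+d*(z-o[2])/d[2]
def tri(rs):
    A=0;b=0
    for o,d in rs:
        P=np.eye(3)-np.outer(d,d);A=A+P;b=b+P@o
    x=np.linalg.solve(A,b)
    return x,[np.linalg.norm((np.eye(3)-np.outer(d,d))@(x-o)) for o,d in rs]
def proj(info,p):
    K=info['intrinsics'];E=info['extrinsics']
    c=E[:3,:3]@p+E[:3,3]; return K[0,0]*c[0]/-c[2]+K[0,2], K[1,1]*-c[1]/-c[2]+K[1,2]
def wristinfo(pos,rv):
    i=arm.camera_info('wrist'); T=np.eye(4);T[:3,:3]=cv2.Rodrigues(np.array(rv,float))[0];T[:3,3]=pos
    return dict(intrinsics=i['intrinsics'],extrinsics=np.linalg.inv(T@i['tool_from_camera']))
def save(n,im,box=None,s=1):
    if box: im=im[box[1]:box[3],box[0]:box[2]]
    cv2.imwrite(f"pics/{n}.png",cv2.resize(im[:,:,::-1],None,fx=s,fy=s,interpolation=cv2.INTER_NEAREST))
E
python3 - <<'E'
import cv2
a=cv2.imread('pics/scene0.png')[180:280,240:400]; b=cv2.imread('pics/side0.png')[160:260,240:370]
cv2.imwrite('pics/c1.png',cv2.resize(a,None,fx=5,fy=5,interpolation=0));cv2.imwrite('pics/c2.png',cv2.resize(b,None,fx=6,fy=6,interpolation=0))
E
```

```text
(no output)
```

View pics/c1.png

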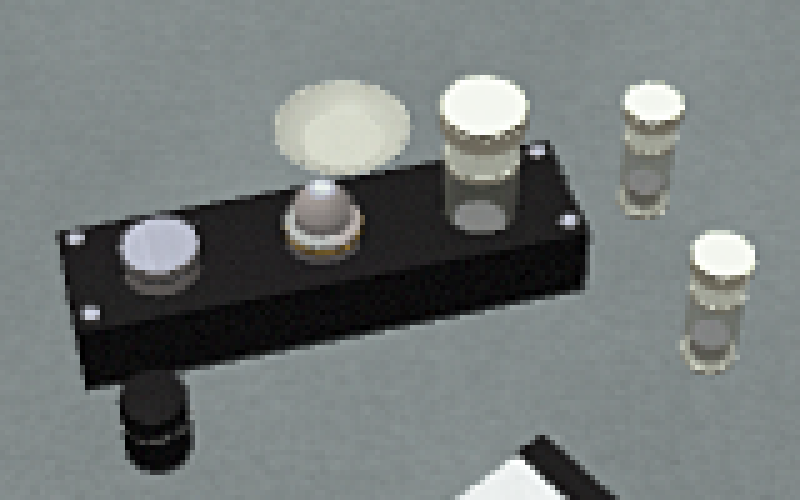

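View pics/c2.png

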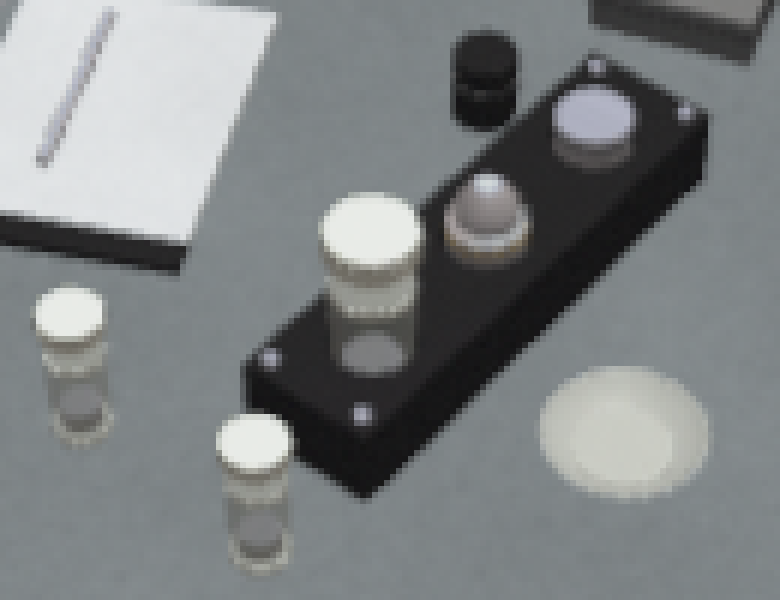

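The crops confirm it: the rack jar has a wide white lid, at crop 1 (484,103) and crop 2 (372,229), and it is clearly wider than the two vials. Next I measure the lid and rack by mask and triangulation.

Run:
```python
from h import *
R={}
S=arm.camera_info('scene');D=arm.camera_info('side')
def lid(name,box,thr):
    a=cv2.imread(f'pics/{name}0.png'); x0,y0,x1,y1=box
    m=(a.min(2)>thr).astype(np.uint8); k=np.zeros_like(m);k[y0:y1,x0:x1]=m[y0:y1,x0:x1]
    c=max(cv2.findContours(k,cv2.RETR_EXTERNAL,cv2.CHAIN_APPROX_NONE)[0],key=cv2.contourArea)
    e=cv2.fitEllipse(c);print(name,thr,e,cv2.boundingRect(c)); return e[0]
for thr in (205,215):
  p=lid('scene',(320,188,352,225),thr);q=lid('side',(285,185,315,222),thr)
  print(tri([ray(S,*p),ray(D,*q)]), plane(S,*p,.13),plane(D,*q,.13))
# screws on rack top (crop px)
sc=[(75,238),(91,313),(537,150),(569,219)]; sd=[(596,66),(686,111),(270,358),(361,414)]
sc=[(x/5+240-.5,y/5+180-.5) for x,y in sc]; sd=[(x/6+240-.5,y/6+160-.5) for x,y in sd]
# match: scene far corners
for p in sc: print('sc',plane(S,*p,.05).round(4))
for p in sd: print('sd',plane(D,*p,.05).round(4))
for n,p,q in [('pot',(160,243),(595,115)),('obj',(322,187),(488,185)),]:
  p=(p[0]/5+239.5,p[1]/5+179.5);q=(q[0]/6+239.5,q[1]/6+159.5)
  print(n,tri([ray(S,*p),ray(D,*q)]))
for n,p,q in [('v1',(654,103),(254,441)),('v2',(724,255),(71,313)),('dishrim',(343,125),(625,432))]:
  p=(p[0]/5+239.5,p[1]/5+179.5);q=(q[0]/6+239.5,q[1]/6+159.5)
  print(n,tri([ray(S,*p),ray(D,*q)]))
```

```text
scene 205 ((336.306884765625, 200.6205291748047), (10.789444923400879, 15.868878364562988), 92.86672973632812) (328, 195, 17, 12)
side 205 ((301.3531494140625, 197.7896270751953), (10.276947975158691, 15.073149681091309), 92.46305084228516) (294, 193, 16, 11)
(array([ 0.59840871, -0.03229387,  0.12720884]), [np.float64(0.0001187401866140362), np.float64(0.00011874018661417425)]) [ 0.60120068 -0.03357126  0.13      ] [ 0.59692291 -0.03006542  0.13      ]
scene 215 ((336.3393249511719, 200.58128356933594), (10.73995304107666, 15.716734886169434), 92.32931518554688) (329, 195, 16, 12)
side 215 ((301.3855285644531, 197.77320861816406), (10.14722728729248, 14.67349910736084), 89.64948272705078) (294, 193, 16, 11)
(array([ 0.5983404 , -0.03223758,  0.127321  ]), [np.float64(0.0001909816697251564), np.float64(0.00019098166972518498)]) [ 0.60109022 -0.03341915  0.13      ] [ 0.59687566 -0.03017116  0.13      ]
sc [ 0.5326 -0.2599  0.05  ]
sc [ 0.5915 -0.2683  0.05  ]
sc [0.5726 0.0177 0.05  ]
sc [0.6319 0.0094 0.05  ]
sd [ 0.5952 -0.2703  0.05  ]
sd [ 0.5355 -0.263   0.05  ]
sd [0.6353 0.0065 0.05  ]
sd [0.5765 0.0154 0.05  ]
pot (array([ 0.57008174, -0.2196047 ,  0.0655957 ]), [np.float64(0.00015807051819213822), np.float64(0.00015807051819200044)])
obj (array([ 0.58392639, -0.12559838,  0.08581803]), [np.float64(8.621854419908389e-05), np.float64(8.621854419929258e-05)])
v1 (array([0.59579326, 0.08163922, 0.0851852 ]), [np.float64(0.00015514261712129112), np.float64(0.0001551426171213813)])
v2 (array([0.71886262, 0.05763088, 0.08515331]), [np.float64(0.0007856924590881321), np.float64(0.0007856924590878263)])
dishrim (array([ 0.47037728, -0.06815817,  0.0141486 ]), [np.float64(0.0003302212568494836), np.float64(0.00033022125684945133)])
```

Checks on the measurement:
- The rack row (yaw about -8°) puts the jar at (0.597,-0.031), and triangulation gives (0.598,-0.032).
- The lid top measures 0.127 m against 0.130 m expected.
- The pot measures 0.066 m and the objective 0.086 m, both as expected.

Now the IK check for pressing, grasping and the final pose.

```bash
cat >> h.py <<'E'
from scipy.spatial.transform import Rotation as Rn
def att(x,y):
    x=np.array(x,float);x/=np.linalg.norm(x);y=np.array(y,float);y-=x*(x@y);y/=np.linalg.norm(y)
    return Rn.from_matrix(np.c_[x,y,np.cross(x,y)]).as_rotvec()
J=np.array([0.990,-0.139,0])   # across the rack
L=np.array([0.139,0.990,0])    # along the row
C=np.array([0.598,-0.032])
E
python3 - <<'E'
from h import *
D=[0,0,-1]
for n,j in [('J',J),('-J',-J),('L',L),('-L',-L)]:
    print(n,[None if (q:=arm.inverse_kinematics([*C,z],att(D,j))) is None else np.round(q,2) for z in (.061,.3)])
for a in range(-180,180,30):
  x=[np.cos(np.radians(a)),np.sin(np.radians(a)),0]
  for n,y in [('up',[0,0,1]),('dn',[0,0,-1]),('h',np.cross([0,0,1],x)),('-h',-np.cross([0,0,1],x))]:
   for p in ([.6,-.03,.2],[.6,-.25,.2],[.55,.2,.2]):
    q=arm.inverse_kinematics(p,att(x,y))
    if q is not None: print(a,n,p,np.round(q,2))
E
```

```text
J [array([ 0.42,  0.61, -0.6 ,  1.84,  0.45,  0.84, -0.55]), array([ 0.53,  0.38, -0.74,  1.59,  0.26,  1.28, -0.39])]
-J [array([ 0.76,  0.88, -1.18,  1.82,  0.92,  1.12,  2.24]), array([ 0.78,  0.53, -1.17,  1.58,  0.5 ,  1.37,  2.56])]
L [array([ 0.54,  0.67, -0.78,  1.83,  0.59,  0.9 ,  0.91]), array([ 0.65,  0.43, -0.92,  1.58,  0.35,  1.31,  1.11])]
-L [array([ 0.25,  0.56, -0.36,  1.85,  0.26,  0.79, -1.96]), array([ 0.41,  0.34, -0.57,  1.6 ,  0.19,  1.26, -1.9 ])]
-150 up [0.6, -0.25, 0.2] [-0.38  1.39  1.1   1.12  0.25  1.96 -1.93]
-150 dn [0.6, -0.25, 0.2] [-0.38  1.39  1.1   1.12  0.25  1.96  1.21]
-150 h [0.6, -0.25, 0.2] [-0.38  1.39  1.1   1.12  0.25  1.96 -0.36]
-120 up [0.6, -0.03, 0.2] [-0.83  1.22  0.91  1.4   0.41  1.77 -2.12]
-120 up [0.6, -0.25, 0.2] [-0.66  1.3   1.1   1.52  0.41  1.4  -2.02]
-120 dn [0.6, -0.03, 0.2] [-0.66  1.07  0.52  1.39  0.62  1.91  0.79]
-120 dn [0.6, -0.25, 0.2] [-0.06  0.96 -0.05  1.47  1.11  1.98  0.6 ]
-120 h [0.6, -0.03, 0.2] [-0.66  1.07  0.52  1.39  0.62  1.91 -0.78]
-120 h [0.6, -0.25, 0.2] [-0.08  0.96 -0.01  1.48  1.09  1.96 -0
[... 4329 characters left out ...]
6 -0.37  1.35  1.94]
120 dn [0.6, -0.03, 0.2] [ 0.65  1.13 -0.62  1.27 -0.62  1.92 -0.91]
120 dn [0.55, 0.2, 0.2] [ 0.31  0.95 -0.41  1.59 -0.92  1.68 -0.7 ]
120 h [0.6, -0.03, 0.2] [ 0.68  1.15 -0.68  1.27 -0.58  1.9  -2.52]
120 h [0.55, 0.2, 0.2] [ 0.2   0.92 -0.24  1.6  -1.    1.77 -2.2 ]
120 -h [0.6, -0.03, 0.2] [ 0.72  1.18 -0.77  1.26 -0.53  1.88  0.57]
120 -h [0.55, 0.2, 0.2] [ 0.61  1.16 -0.96  1.57 -0.57  1.43  0.56]
150 up [0.55, 0.2, 0.2] [ 0.42  1.38 -1.19  1.23 -0.23  1.88  1.87]
150 dn [0.55, 0.2, 0.2] [ 0.3   1.2  -0.81  1.24 -0.46  1.96 -1.02]
150 h [0.55, 0.2, 0.2] [ 0.3   1.2  -0.81  1.24 -0.46  1.96 -2.59]
150 -h [0.55, 0.2, 0.2] [ 0.33  1.24 -0.9   1.23 -0.41  1.93  0.49]
```

Run:
```python
from h import *
A=att([0,0,-1],J)
arm.goto([*C,.27],A)
arm.move_gripper(0.0)
p,r=arm.read_ee_pos(),arm.read_eef_rot()
im=arm.snapshot('wrist');save('w1',im)
print(p,r,arm.read_clock(),arm.read_finger_gap(),arm.read_force())
W=wristinfo(p,r)
print(proj(W,np.array([*C,.13])))
# two-view: move sideways later
np.savez('w1.npz',p=p,r=r)
```

```text
[ 0.59799316 -0.0319854   0.27000625] [ 1.31124487  1.13997384 -1.31119603] 4.4 0.0005503823543951675 [ 0.95018348 -1.10331789  0.72596015]
(np.float64(325.96308697930806), np.float64(189.20825605844144))
```

View pics/w1.png

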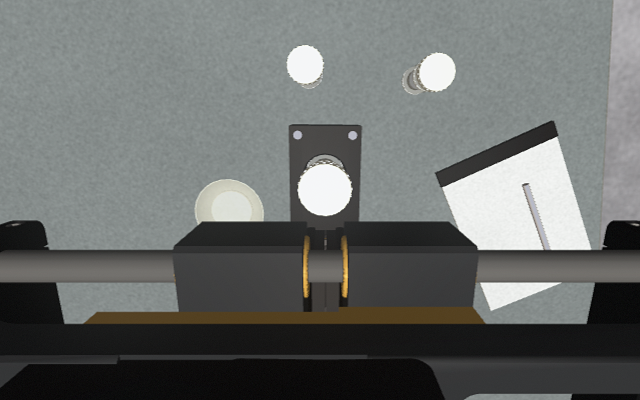

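The wrist view shows the lid centred at about (325,189). The prediction was (326,189), so the xy agrees within 1 mm, and the rack edges are aligned with the tool. Now I press.

Run:
```python
from h import *
arm.move_l([*C,.15],vel=.15)
arm.wait(.2); print('f0',arm.read_force().round(2))
h=arm.move_l([*C,.115],vel=.02,force_limit=4)
print(h,arm.read_ee_pos().round(4),arm.read_force().round(2))
h=arm.move_l([*C,.110],vel=.015,force_limit=25)
print(h,arm.read_ee_pos().round(4),arm.read_force().round(2),arm.read_clock())
```

```text
f0 [-0.78 -0.15 -0.11]
True [ 0.5979 -0.032   0.1279] [0.82 1.02 1.69]
True [ 0.5999 -0.0316  0.1216] [-1.63 -0.27  6.29] 7.3583
```

Run:
```python
from h import *
arm.wait(.2)
print(arm.read_ee_pos().round(4),arm.read_force().round(2),arm.read_moment().round(2))
save('s1',arm.snapshot('scene'),(280,130,400,260),5)
```

```text
[ 0.5997 -0.0317  0.1216] [-1.16 -0.14  4.95] [-0.05  0.2   0.01]
```

View pics/s1.png

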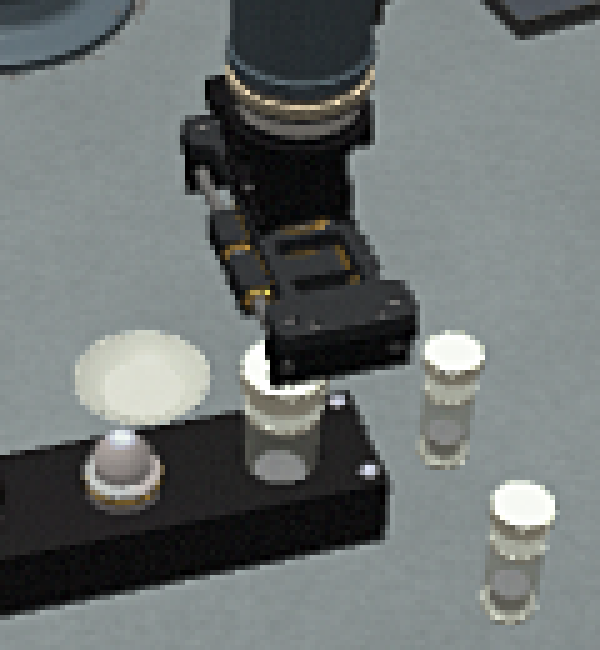

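Run:
```python
from h import *
arm.move_l([*C,.128],vel=.05); arm.wait(.2)
print(arm.read_ee_pos().round(4),arm.read_force().round(2))
for k,(z,f) in enumerate([(.112,3),(.112,30),(.112,30)]):
    h=arm.move_l([*C,z],vel=.01,force_limit=f)
    print(h,arm.read_ee_pos().round(4),arm.read_force().round(2),arm.read_finger_gap(),arm.read_clock())
```

```text
[ 0.5978 -0.0321  0.1277] [ 0.54  0.6  -0.1 ]
True [ 0.598  -0.032   0.1215] [-0.67  0.61  4.62] 0.00040903379499248964 8.925
True [ 0.6018 -0.0312  0.122 ] [-1.97 -0.2   6.28] 0.0007809986321999332 9.5
True [ 0.6027 -0.0311  0.1221] [-2.07 -0.33  7.26] 0.0004098404157113864 10.15
```

Run:
```python
from h import *
arm.move_l([*C,.126],vel=.05); arm.wait(.15)
z=.122
arm.move_l([*C,z],vel=.03)
while z>.113:
    z-=.001
    arm.move_l([*C,z],vel=.01); f=arm.read_force()
    print(round(z,4),arm.read_ee_pos().round(4),f.round(2))
    if f[2]>25: break
print(arm.read_clock())
```

```text
0.121 [ 0.5983 -0.032   0.1215] [-0.48  0.1   4.09]
0.12 [ 0.5988 -0.0318  0.1215] [-1.95 -0.9   9.63]
0.119 [ 0.5994 -0.0317  0.1215] [-1.94 -1.8  14.24]
0.118 [ 0.6001 -0.0316  0.1215] [-4.48  0.11 18.04]
0.117 [ 0.6007 -0.0314  0.1215] [-3.08  0.2  22.52]
0.116 [ 0.6014 -0.0313  0.1215] [-4.77 -1.05 27.77]
12.3667
```

At 28 N held, the fingertips stay at z = 0.1215 (home is expected at 0.121), so the lid is hard against its stop. I retreat, open, and verify with the cameras.

Run:
```python
from h import *
arm.move_l([*C,.23],vel=.2)
arm.move_gripper(.087)
a=arm.snapshot('scene');b=arm.snapshot('side')
S=arm.camera_info('scene');D=arm.camera_info('side')
def lid(a,box,thr=205):
    x0,y0,x1,y1=box;m=(a.min(2)>thr).astype(np.uint8);k=np.zeros_like(m);k[y0:y1,x0:x1]=m[y0:y1,x0:x1]
    c=max(cv2.findContours(k,cv2.RETR_EXTERNAL,cv2.CHAIN_APPROX_NONE)[0],key=cv2.contourArea)
    e=cv2.fitEllipse(c);print(e,cv2.boundingRect(c));return e[0]
p=lid(a,(320,188,352,215));q=lid(b,(285,185,315,213))
print(tri([ray(S,*p),ray(D,*q)]),arm.read_clock())
x=cv2.resize(a[150:250,270:400],None,fx=5,fy=5,interpolation=0)[:500,:400];y=cv2.resize(b[150:250,260:340],None,fx=5,fy=5,interpolation=0)
save('s2',np.hstack([x,y]))
```

```text
((336.2480163574219, 202.53756713867188), (10.953629493713379, 15.958114624023438), 93.18968963623047) (328, 197, 17, 12)
((301.467041015625, 199.5235595703125), (10.9422025680542, 14.96889877319336), 89.76366424560547) (294, 194, 16, 12)
(array([ 0.59830456, -0.03235345,  0.11982679]), [np.float64(0.0002809803302300965), np.float64(0.00028098033023001365)]) 14.7
```

View pics/s2.png

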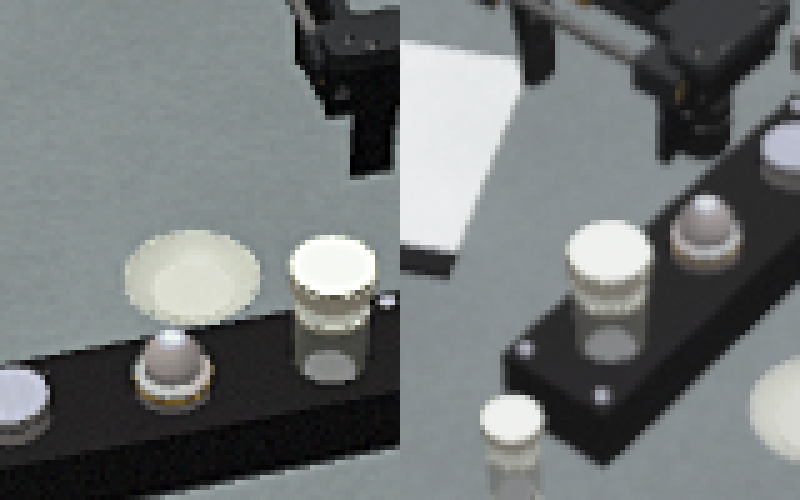

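The lid top is now at 0.120 m by cameras and 0.1215 m by contact. It was 0.127 by the same camera method, so it dropped about 7.5 mm there, within pixel noise of 9 mm. Nothing else has moved. Now the grasp and a careful lift.

Run:
```python
from h import *
arm.wait(.1)
print(arm.move_l([*C,.0605],vel=.08,force_limit=8),arm.read_ee_pos().round(4),arm.read_force().round(2))
arm.move_gripper(.03); arm.wait(.2)
print(arm.read_finger_gap(),arm.read_ee_pos().round(4),arm.read_force().round(2),arm.read_clock())
save('w2',arm.snapshot('wrist'))
```

```text
False [ 0.5983 -0.032   0.0609] [-0.8  -0.02  0.35]
0.04727845834077526 [ 0.5981 -0.032   0.0605] [ 0.23  0.51 -0.09] 18.025
```

View pics/w2.png

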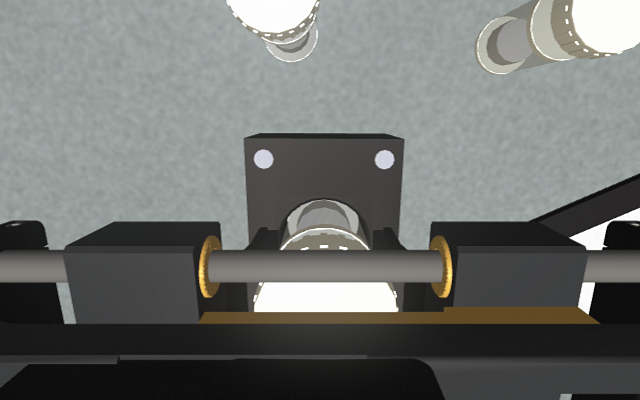

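The wrist view shows the jar between the fingers, but the gap reads 47.3 mm rather than 44 mm. I check whether the fingers have really settled on the jar wall.

Run:
```python
from h import *
print(arm.read_finger_gap()); arm.wait(.3); print(arm.read_finger_gap())
arm.move_gripper(.0); print(arm.read_finger_gap(),arm.read_clock())
a=arm.snapshot('scene');b=arm.snapshot('side')
x=cv2.resize(a[150:250,290:370],None,fx=5,fy=5,interpolation=0);y=cv2.resize(b[150:250,260:340],None,fx=5,fy=5,interpolation=0)
save('s3',np.hstack([x,y]))
```

```text
0.04745001748626167
0.04736382313411984
0.047255603339869515 18.5917
```

View pics/s3.png

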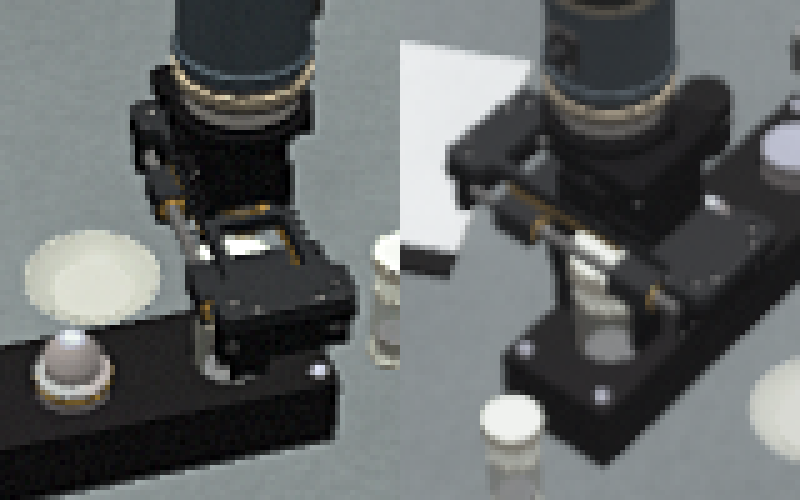

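The gap stays at 47.3 mm (jar 44, lid 49), so the finger roots may be pinching the lid's overhang instead of the jar wall. A grasp with the tool tilted about the jaw axis would keep the fingers clear of the lid, so I plan that.

```bash
cat >> h.py <<'E'
Z=np.array([0,0,1.])
J=np.array([0.9903,-0.139,0]);J/=np.linalg.norm(J); L=np.cross(Z,J)
def plan(tilt,side,js,zg=.078,fin=(.6,-.05,.2)):
    t=np.radians(tilt); x=side*np.sin(t)*L-np.cos(t)*Z
    R0=Rn.from_rotvec(att(x,js*J)); G=np.array([*C,zg])
    tcp=G-arm.grip_depth*x
    q=Rn.from_rotvec(J*np.pi/2*(-side if True else 1))
    # want rotation that brings x to the other side, still downwards
    best=None
    for s in (1,-1):
        R1=Rn.from_rotvec(J*np.pi/2*s)*R0
        if R1.apply([1,0,0])[2]<0: best=(R1,Rn.from_rotvec(J*np.pi/2*s))
    R1,Q=best
    a=Q.apply(Z)  # jar axis finally
    gf=np.array(fin)+a*(zg-.008-.06)
    return dict(x=x,r0=R0.as_rotvec(),tcp=tcp,r1=R1.as_rotvec(),tcpf=gf-arm.grip_depth*R1.apply([1,0,0]),a=a)
E
python3 - <<'E'
from h import *
f=lambda p,r:None if (q:=arm.inverse_kinematics(p,r)) is None else np.round(q,2)
print(arm.read_qpos().round(2))
for t in (45,50):
 for s in (1,-1):
  for js in (1,-1):
   P=plan(t,s,js)
   print(t,s,js,P['a'].round(2));[print('   ',n,f(p,r)) for n,p,r in [('pre',P['tcp']-.08*P['x'],P['r0']),('g',P['tcp'],P['r0']),('up',P['tcp']+.14*Z,P['r0']),('fin',P['tcpf'],P['r1'])]]
E
```

```text
[ 0.43  0.6  -0.62  1.85  0.47  0.82 -0.56]
45 1 1 [0.14 0.99 0.  ]
    pre [ 1.07  0.86 -0.99  1.75 -0.12  0.93  0.18]
    g [ 0.99  0.94 -0.98  1.81 -0.07  0.77  0.14]
    up [ 1.02  0.73 -1.04  1.74 -0.21  0.97  0.11]
    fin [-0.15  0.57 -0.25  1.7   0.8   1.44 -0.87]
45 1 -1 [0.14 0.99 0.  ]
    pre [ 0.18  0.64  0.33  1.81 -0.98  1.29 -2.23]
    g [ 0.23  0.68  0.14  1.86 -1.    1.11 -2.23]
    up [-0.05  0.53  0.53  1.81 -1.02  1.38 -2.35]
    fin [ 0.4   0.89 -1.18  1.67  1.2   1.93  2.  ]
45 -1 1 [-0.14 -0.99  0.  ]
    pre [-0.27  0.68 -0.2   1.68  0.76  1.41 -0.97]
    g [-0.22  0.72 -0.17  1.76  0.82  1.27 -1.01]
    up [-0.15  0.55 -0.27  1.69  0.79  1.47 -0.86]
    fin [ 1.05  0.77 -1.02  1.73 -0.18  0.99  0.13]
45 -1 -1 [-0.14 -0.99  0.  ]
    pre [ 0.28  1.03 -1.18  1.64  1.23  1.96  1.86]
    g [ 0.38  1.11 -1.19  1.72  1.33  1.92  1.84]
    up [ 0.38  0.86 -1.18  1.66  1.17  1.94  2.01]
    fin [-0.    0.57  0.53  1.79 -1.02  1.4  -2.3 ]
50 1 1 [0.14 0.99 0.  ]
    pre [ 1.11  0.93 -1.02  1.74 -0.14  0.95  0.22]
    g [ 1.02  0.99 -1.    1.8  -0.12  0.79  0.21]
    up [ 1.06  0.79 -1.07  1.74 -0.24  0.97  0.14]
    fin [-0.08  0.55 -0.31  1.7   0.77  1.4  -0.84]
50 1 -1 [0.14 0.99 0.  ]
    pre [ 0.22  0.68  0.33  1.8  -1.03  1.36 -2.17]
    g [ 0.39  0.71 -0.05  1.84 -0.96  1.09 -2.24]
    up [ 0.12  0.53  0.33  1.8  -1.02  1.37 -2.34]
    fin [ 0.43  0.86 -1.18  1.67  1.15  1.84  2.03]
50 -1 1 [-0.14 -0.99  0.  ]
    pre [-0.33  0.72 -0.17  1.66  0.79  1.46 -1.  ]
    g [-0.28  0.75 -0.11  1.75  0.83  1.32 -1.03]
    up [-0.22  0.58 -0.21  1.69  0.82  1.52 -0.88]
    fin [ 1.    0.71 -0.99  1.73 -0.15  0.98  0.09]
50 -1 -1 [-0.14 -0.99  0.  ]
    pre [ 0.17  0.97 -1.    1.63  1.17  1.91  1.88]
    g [ 0.27  1.02 -1.    1.71  1.26  1.85  1.85]
    up [ 0.27  0.79 -0.99  1.66  1.13  1.89  2.04]
    fin [-0.16  0.59  0.72  1.8  -1.03  1.42 -2.29]
```

Run:
```python
from h import *
P=plan(50,1,1)
arm.move_gripper(.087)
arm.move_l([*C,.19],vel=.2)
arm.goto(P['tcp']-.08*P['x'],P['r0'])
arm.wait(.1); print(arm.read_clock(),arm.read_ee_pos(),arm.read_force().round(2))
print(arm.move_l(P['tcp'],vel=.1,force_limit=8),arm.read_ee_pos().round(4),P['tcp'].round(4))
arm.move_gripper(.03); arm.wait(.1)
print(arm.read_finger_gap(),arm.read_ee_pos().round(4),arm.read_force().round(2),arm.read_clock())
a=arm.snapshot('scene');b=arm.snapshot('side')
x=cv2.resize(a[150:250,290:370],None,fx=5,fy=5,interpolation=0);y=cv2.resize(b[150:250,260:340],None,fx=5,fy=5,interpolation=0)
save('s4',np.hstack([x,y]))
```

```text
21.2917 [ 0.59166126 -0.07501528  0.11890493] [-0.11 -0.21  0.52]
False [ 0.6005 -0.0184  0.0662] [ 0.6    -0.0178  0.066 ]
0.04315686279042325 [ 0.5999 -0.0177  0.066 ] [-0.04 -0.61  0.41] 23.15
```

View pics/s4.png

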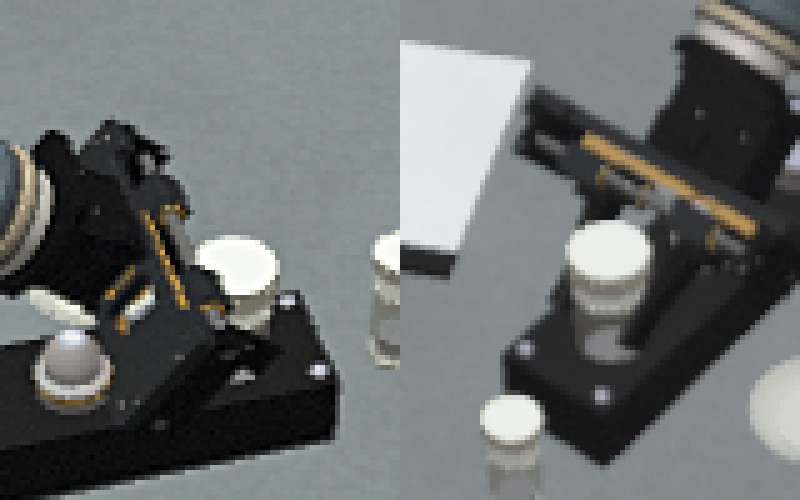

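The gap is now 43.2 mm, so the pads are on the jar wall. The earlier 47.3 mm was indeed the lid. The lid is free, and the objective sits at the same pixel. I lift.

Run:
```python
from h import *
P=plan(50,1,1)
print(arm.move_l(P['tcp']+.05*Z,vel=.06,force_limit=12),arm.read_finger_gap(),arm.read_force().round(2),arm.read_clock())
arm.move_l(P['tcp']+.16*Z,vel=.12)
print(arm.read_finger_gap(),arm.read_ee_pos().round(4),arm.read_force().round(2),arm.read_clock())
a=arm.snapshot('scene');b=arm.snapshot('side')
save('s5',np.hstack([a[100:300,220:420],b[80:280,220:420]]),None,2)
```

```text
False 0.04323510922930173 [ 0.62 -0.31 -1.95] 24.2333
0.04325677496047775 [ 0.5995 -0.018   0.225 ] [ 0.47 -0.36 -2.25] 25.3
```

View pics/s5.png

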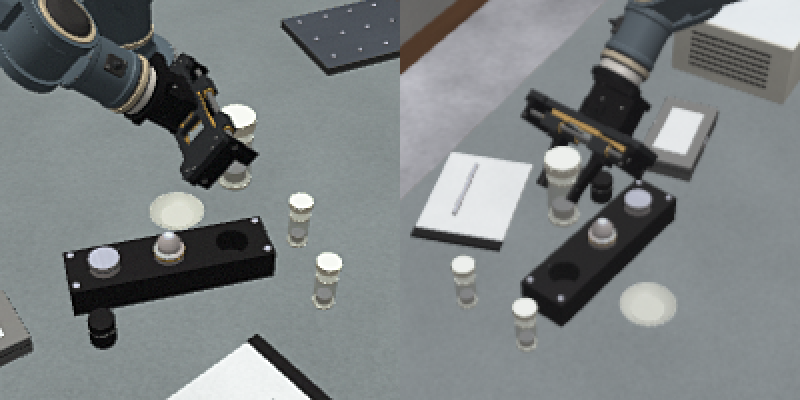

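The jar is out, upright, with about 2.2 N hanging from the tool, and the socket is empty. Now I turn it onto its side by way of a midpoint.

Run:
```python
from h import *
P=plan(50,1,1)
r0=Rn.from_rotvec(P['r0']);r1=Rn.from_rotvec(P['r1'])
rm=r0*Rn.from_rotvec((r0.inv()*r1).as_rotvec()*.5)
arm.goto((P['tcp']+.16*Z+P['tcpf'])/2+.05*Z,rm.as_rotvec())
arm.goto(P['tcpf'],P['r1'])
arm.wait(.5)
print(arm.read_finger_gap(),arm.read_ee_pos().round(4),P['tcpf'].round(4),arm.read_force().round(2),arm.read_clock(),abs(arm.read_qvel()).max())
a=arm.snapshot('scene');b=arm.snapshot('side')
save('s6',np.hstack([a[80:280,220:420],b[80:280,220:420]]),None,2)
save('s6a',a);save('s6b',b)
S=arm.camera_info('scene');D=arm.camera_info('side')
m=np.array([.6,-.05,.2])
for n,h in [('base',-.06),('lidtop',.053)]: print(n,proj(S,m+P['a']*h),proj(D,m+P['a']*h))
```

```text
0.04264752418509218 [ 0.5997 -0.0525  0.1861] [ 0.5997 -0.052   0.1857] [ 0.02  0.74 -2.03] 27.2 0.007595905599636993
base (np.float64(309.62402638874994), np.float64(186.7412315299236)) (np.float64(316.63090596353135), np.float64(164.8741551392098))
lidtop (np.float64(350.11956618113186), np.float64(179.50671016903675)) (np.float64(291.92662211847363), np.float64(186.03820351242203))
```

View pics/s6.png

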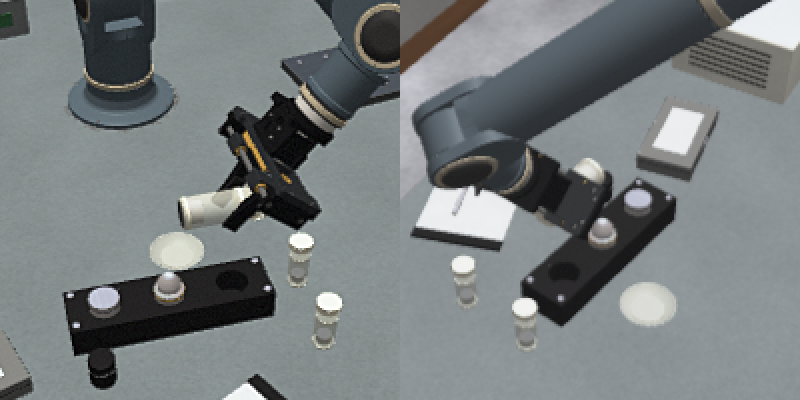

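Run:
```python
import cv2,numpy as np
a=cv2.imread('pics/s6a.png')[150:230,290:370];b=cv2.imread('pics/s6b.png')[140:220,270:350]
cv2.imwrite('pics/s7.png',np.hstack([cv2.resize(i,(400,400),interpolation=0) for i in (a,b)]))
```

```text
(no output)
```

View pics/s7.png

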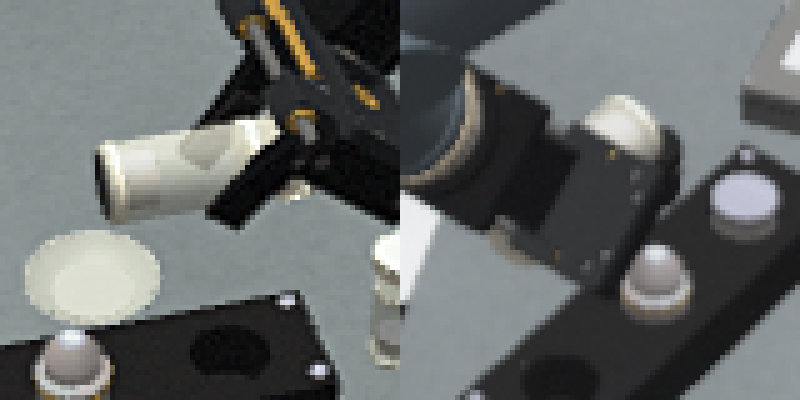

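Run:
```python
from h import *
P=plan(50,1,1)
p,r=arm.read_ee_pos(),arm.read_eef_rot()
save('w3',arm.snapshot('wrist'))
S=arm.camera_info('scene');W=wristinfo(p,r)
m=np.array([.6,-.05,.2])
for n,h in [('base',-.06),('lidtop',.053),('lidlow',.035)]:
    c=m+P['a']*h; E=S['extrinsics']; d=-(E[:3,:3]@c+E[:3,3])[2]
    print(n,'scene px/44mm',.044*409.3/d,'49mm',.049*409.3/d,'scene crop',(np.array(proj(S,c))-[290,150])*5,'wrist',proj(W,c))
print(arm.read_clock())
```

```text
base scene px/44mm 16.601284270468824 49mm 18.487793846658466 scene crop [ 98.12013194 183.70615765] wrist (np.float64(326.49106511864835), np.float64(313.01121733310816))
lidtop scene px/44mm 16.275503163476806 49mm 18.124992159326446 scene crop [300.59783091 147.53355085] wrist (np.float64(327.4637257363434), np.float64(209.2166583633787))
lidlow scene px/44mm 16.326538665509812 49mm 18.181827150226837 scene crop [268.87852369 153.20019973] wrist (np.float64(327.2205241144527), np.float64(235.16918962209436))
27.35
```

View pics/w3.png

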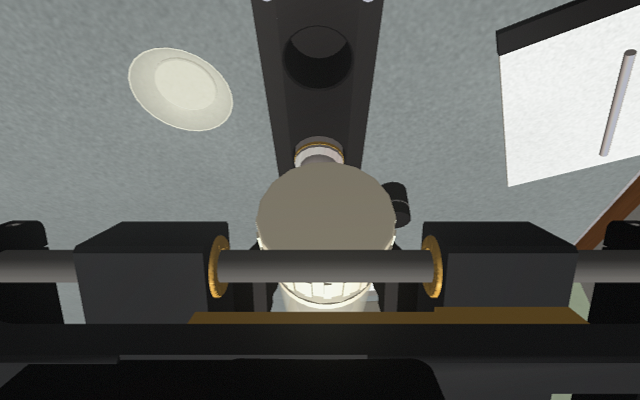

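The wrist view shows the lid's top disc centred at about (325,215). Fully home predicts row 209, and 9 mm proud would be about row 196, so the lid is still home. In the scene view the base end is at crop (105,183), where (98,184) is predicted. It is 44 mm wide and faces free space. The jar's edge slope of -0.16 matches a level axis (-0.18), and everything else is where it was. I hand in.

Run:
```python
from h import *
arm.wait(.3); print(arm.read_finger_gap(),arm.read_ee_pos().round(4),abs(arm.read_qvel()).max(),arm.read_clock())
print(arm.hand_in())
```

```text
0.042733475517353084 [ 0.5997 -0.0519  0.1857] 0.0020741023793927364 27.65
the job is handed in; nothing more can be done
None
```

I pressed the lid home while the jar stood in the rack, drew the jar out and turned it onto its side. I handed it in at 27.7 s, held still and roughly level with its middle about 20 cm above the bench and its base facing clear space.

**Lid:** With 28 N held on it, the fingertips stopped at z = 0.1215 m, where a fully home lid should be at 0.121 m. The cameras showed it dropping only about 7.5 mm rather than 9 mm, which I put down to pixel noise. The final wrist view still fits a home lid: its centre is at row 215, with row 209 expected for home and about 196 for loose.

**Grasp:** My first grasp, straight down, closed to 47.3 mm. I took that to be the fingers pinching the lid's overhang, so I opened and retreated before lifting. A grasp tilted 50° closed to 43.2 mm on the jar wall and held at 42.7 mm to the end.

**Final checks:**
- **Level:** the jar's edge slope in the scene picture was -0.16, with -0.18 expected for a level axis.
- **Base position:** the base was about 1.4 pixels (4 to 5 mm) from its predicted place, so the jar may have shifted slightly in the grip.
- **Other objects:** by eye, the rack, pot, objective, dish, lens case, slide box and vials had not moved. I did not check the bottle and screwdriver again.

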